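Lift the thumb latch and open the bay gate on the kitchen cart

ROBOT

A 6-joint arm with a two-finger parallel gripper is mounted at the origin on the work surface. World frame = base frame: x ahead of the robot, y to its left, z up, the work surface at z = 0. Lengths are in mm, angles in degrees, forces in N, time in s.
With the tool pointing down it reaches from about 300 to 850 mm from the base axis. Payload 4.2 kg.
Tool frame: the origin (TCP) lies at the very end of the fingers, on their centre line; the grasp point (between the pads) lies 19 mm behind it; z points along the fingers, x is the direction in which the jaws open and shut, and the axes are right-handed (so a half turn about z gives the same grasp; the last joint's range is limited). The gripper opens to 91 mm and grips with 3 to 60 N. Pads are 32 mm wide; open, the fingers measure 118 mm over their backs; the gripper's body (76 mm by 178 mm) begins 60 mm behind the grasp point.
Start: joints at [-64.916, 18.312, 89.639, -0, 72.044, -1.146], TCP at [254.142, -515.805, 213.976] pointing down, gripper open.
Joint ranges: [-177.97, 177.97], [-48.28, 115.42], [12.27, 149.76], [-77.06, 257.06], [2.81, 150.46], [-146.56, 146.56]. Speed limits (degrees/s): [147.25, 147.25, 180, 180, 180, 180].

INTERFACE

Orientations are given as [roll, pitch, yaw] about the fixed x, y, z axes, in that order (R = Rz(yaw) Ry(pitch) Rx(roll)).
In Python, from workcell import env gives the robot as it stands.
- The arm moves only by the tool servo_tool, never from a script. Its argument "plan" is a list of rows, each a list of 3 entries, a list of its own where there are three numbers: the turn, a rotation vector about the tool's x, y, z in degrees, then the shift along the tool's x, y, z in mm, then the finger opening in mm, from 0 to 91.2. In form: [[[ax, ay, az], [dx, dy, dz], claw], ...]. A call has exactly 10 rows; each row shifts and turns the pose as measured when the row begins, along the tool's axes as they then stand; what a row does not reach is not made up. A row lasts 1/8 s, in which the tool goes at most 62.5 mm and 10.7 degrees, less where a joint would pass 70% of its speed; a pose out of reach is approached as far as the arm can. A call with a gripper value outside its range is refused whole. The fingers move at their own pace and stop on an object; "squeeze" is the grip in N (left out, the last holds). Time passes only in rows, so rows that do not move let the fingers close, or fill a call up. It gives the time, the measured TCP pose, the force and the opening at its end, in the units of the state.
- env.state(): the state, without advancing time (a new reading comes with each control period).
- env.grab_frame(name): name is "side" or "top" or "wrist"; returns a dict with "pixels" (400x640x3 uint8, red, green, blue), "intrinsics" (3x3 intrinsics, pixels), "eye" and "attitude" of the camera in the world. Camera axes: x right, y up, looking along -z (the intrinsics and any distortion apply to the point x, -y, -z); pixel columns grow to the right and rows downward; lengths in mm; the calibration is good to about 2 mm. A picture is of the moment at which its call begins. There is no depth.
- env.job_done(): hands the job in, once; it reports no verdict.
The state is a dict: "time_s": time; "qpos": joint angles; "qvel": joint speeds; "effort": joint torques, N m; "ee_pos": TCP position; "ee_rot": TCP orientation; "force": force on the tool from outside, world axes, zero at the start; "torque": the same for the moment, N m; "gripper_width": finger opening in mm.
Only numpy, scipy, OpenCV 4.12 (cv2) and the standard library are available. Lean on these libraries where they do the work, as an engineer would, in place of code of your own. Each camera call takes 0.05 s, during which the arm holds its last target.

TASK

Open the little gate of the steel bay on the cart so that the lunchbox can be reached: raise the latch bar by its thumb piece, feel for the height at which its end comes out through the slot of the catch, and draw the gate towards you until it stands open at about a right angle, then let go. Be gentle: do not force the bar against the light sheet-metal catch, do not fling the gate, and leave everything else on the cart where it is.

Things in the scene. Friction and masses are not known exactly. Their poses are not given: they have to be found in the camera images.
- caddy: Fixed steel bay, barred gate on its front. All sizes in mm. Origin: table level, under the middle of the closed gate; x into the bay, y left as the robot sees it, z up. Base 225 x 250 x 12 high, walls 130 high. The gate, 12 thick, fills the plane x=0 from y=85 to y=-91; its rail's top is at z=118. Hinge post (12 x 16, top z=160) at y=106; catch post (top z=180) at y=-118.
- post: Fixed dark steel catch post, 12 (x) x 16 (y); origin in its centre, 12 above the table; axes as the bay. On its front are a ledge, on which the latch bar's end rests, and a steel sheet keeper around that end. The keeper reaches from the post to x=-26, spans y=-12 to 11, closed at the side y=-12, open towards +y. Light sheet: it springs forwards 1 mm per 6 N; 20 N on it bends it.
- ledge (a point): Top of the ledge under the bar's end, 110 above the table. The keeper's front (x=-26 to -20 from the post) is a lip, over it a slot 18 high open to the front, over that a brow. Inside, a roof hangs over the bar, 5 above the slot's upper edge. The keeper's height is set differently each time and NOT measured: lip top 4 to 32 above this ledge; slot and roof (23 above lip top) go with it.
- gate (a joint): Gate angle about its upright hinge, rad: 0 closed, grows as the free edge swings towards the robot, stop at 1.85. Light friction (about 0.06 N m): it stays where it is left.
- gate_hinge (a point): Point on the gate's hinge axis, at table level; in the bay's frame at x=0, y=90. Axes turn with the gate.
- bar_pin (a point): Pin on which the latch bar turns, on the gate's front, 45 from the gate's hinge; in the bay's frame x=-12, y=45, z=115 when closed. Bar: flat steel 8 thick, 10 high, about 0.16 kg, held down by gravity alone; it lies level, in front of the gate's top rail, and ends 162 from the pin. Turns 0.40 rad up; 0.06 down once out of the catch.
- thumb (a point): Middle of the thumb piece: an upright dark steel tab on the latch bar, 10 thick (x), 24 wide (y), its top 27 above this point. Gate rail's top: 27 below, behind it. Axes: x through the tab into the bay (gate closed), z up; the tab tilts as the bar rises. At rest at x=-12, y=-65, z=145 in the bay's frame, 110 from the pin; the bar's end in the keeper, 157 from the pin, rises 1.4 times as much.
- lunchbox: Bystander: closed red plastic lunchbox standing in the bay behind the gate, 121 x 171 x 63 high; origin under its centre (mm).
- straw_glass: Bystander: glass holder 68 wide, 110 high with a steel straw rising to 185, origin under its centre (mm).
- mould: Bystander: grey hard silicone sandwich mould, square 110 x 110 x 40 high, origin under its centre (mm).
- tong: Bystander: steel serving tong lying flat, about 255 long along its x, 12 high; origin under its middle (mm).
- mug: Bystander: white mug, 80 across, 90 high, handle at its +y; origin under its centre (mm).
- jar: Bystander: glass jar with steel cap, 64 across, 100 high; origin under its centre (mm).
- bowl: Bystander: blue ceramic bowl, 130 across, 50 high; origin under its centre (mm).

How it is judged:
By the outcome, as a careful person would: the job done as asked, in the order asked, and still so for the second after the job is handed in, with the robot touching nothing.
It also fails if it takes over 72 s, if anything falls off the work surface, if the arm or the gripper's body presses on something with over 40 N, if the wrist force passes 120 N, or if a joint passes its speed limit or range.

## Working session

There is one attempt and no reset: what is moved stays moved. The work goes in short steps, Python scripts to look and compute and a tool call to move; the robot and the scene stay as the last step left them, time stands still between calls to the robot, and variables do not carry over. Pictures are saved under pics/ and viewed, and the job is handed in when it is done.

Besides the shell and the picture viewer there is one more tool, called after "Request:" as name(argument=value, ...) on one line, values as JSON. servo_tool: Moves the arm, as the interface text tells. Its arguments: {"type":"object","properties":{"plan":{"type":"array"},"squeeze":{"type":"number"}},"required":["plan"]}

```bash
mkdir -p pics; ls; python3 - <<'E'
from workcell import env
import cv2
print(env.state())
for n in ["side","top","wrist"]:
    f=env.grab_frame(n); cv2.imwrite(f"pics/{n}0.png",f["pixels"][:,:,::-1])
    print(n,f["intrinsics"],f["eye"],f["attitude"],[k for k in f])
E
```

```text
pics
{'time_s': 0.0, 'qpos': array([-6.49174442e+01,  1.83506617e+01,  8.97058680e+01, -1.82157959e-03,
        7.20431739e+01, -1.14344838e+00]), 'qvel': array([ 0.00108217, -0.00927684, -0.0212182 , -0.04370596, -0.08117353,
       -0.03623329]), 'effort': array([ 1.63307905e-03, -4.12451684e+01, -2.31975281e+01,  7.27242208e-02,
        4.55977803e-02, -1.52773623e-04]), 'ee_pos': array([ 253.90205628, -515.34914231,  213.13373952]), 'ee_rot': array([-1.79999742e+02,  9.97183683e-02, -6.37734324e+01]), 'force': array([-0.4122987 ,  0.089126  ,  0.86541421]), 'torque': array([ 0.00806288,  0.03262486, -0.01838677]), 'gripper_width': 91.01584392722229}
side [[398.53968914   0.         322.02940048]
 [  0.         398.53968914 196.95646223]
 [  0.           0.           1.        ]] [-21.90782991 724.97492554 859.60010717] [  51.84807906    0.34661629 -142.33866883] ['pixels', 'intrinsics', 'eye', 'attitude']
top [[383.46338995   0.         322.28990682]
 [  0.         383.46338995 200.46390159]
 [  0.           0.           1.        ]] [ 388.10125448  -44.14410662 1428.24356924] [  6.65276758   0.59776489 -90.87173035] ['pixels', 'intrinsics', 'eye', 'attitude']
wrist [[276.07909166   0.         320.85054271]
 [  0.         276.07909166 199.81431595]
 [  0.           0.           1.        ]] [ 315.79092154 -484.49178124  383.24914117] [-14.29213203   0.1723905  -63.68528248] ['pixels', 'intrinsics', 'eye', 'attitude']
```

View pics/side0.png

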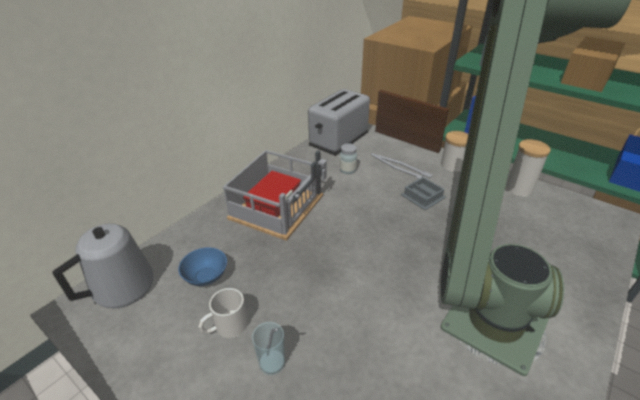

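View pics/top0.png

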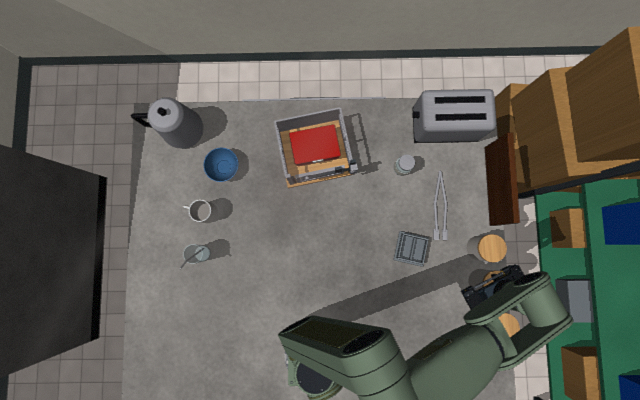

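View pics/wrist0.png

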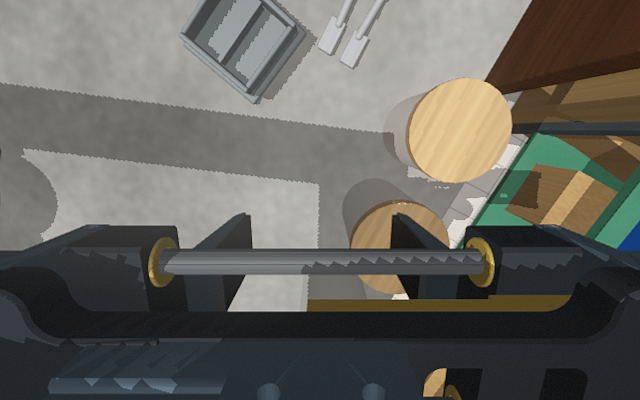

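```bash
cat > h.py <<'E'
import numpy as np, cv2
from scipy.spatial.transform import Rotation as R
from workcell import env
def cam(f):
    return np.array(f["intrinsics"]),np.array(f["eye"]),R.from_euler('xyz',f["attitude"],degrees=True).as_matrix()
def proj(f,P):
    K,e,A=cam(f); c=(np.atleast_2d(P)-e)@A; c=c*[1,-1,-1]; u=c@K.T; return u[:,:2]/u[:,2:]
def ray(f,uv):
    K,e,A=cam(f); d=np.linalg.inv(K)@[uv[0],uv[1],1]; return e,A@(d*[1,-1,-1])
def onz(f,uv,z):
    e,d=ray(f,uv); return e+d*(z-e[2])/d[2]
def crop(f,x0,y0,w,h,s,name,img=None):
    im=(f["pixels"] if img is None else img)[y0:y0+h,x0:x0+w,::-1]
    cv2.imwrite(f"pics/{name}.png",cv2.resize(im,None,fx=s,fy=s,interpolation=cv2.INTER_CUBIC))
E
python3 - <<'E'
from h import *
t=env.grab_frame("top"); crop(t,265,95,130,100,6,"topc")
s=env.grab_frame("side"); crop(s,215,140,130,100,6,"sidec")
for n,f in (("t",t),("s",s)): print(n,proj(f,[[0,0,0],[500,0,0],[500,0,100]]))
E
```

```text
t [[315.77791545 354.42092893]
 [314.00464607 215.20512661]
 [313.08691179 212.97027124]]
s [[495.2363124  322.04643372]
 [333.34041705 237.13118856]
 [333.73114976 212.49154688]]
```

View pics/topc.png

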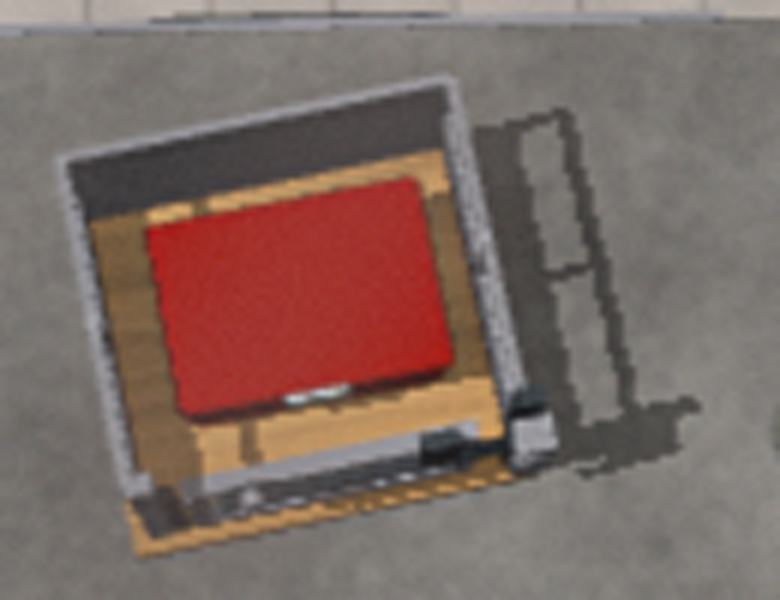

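View pics/sidec.png

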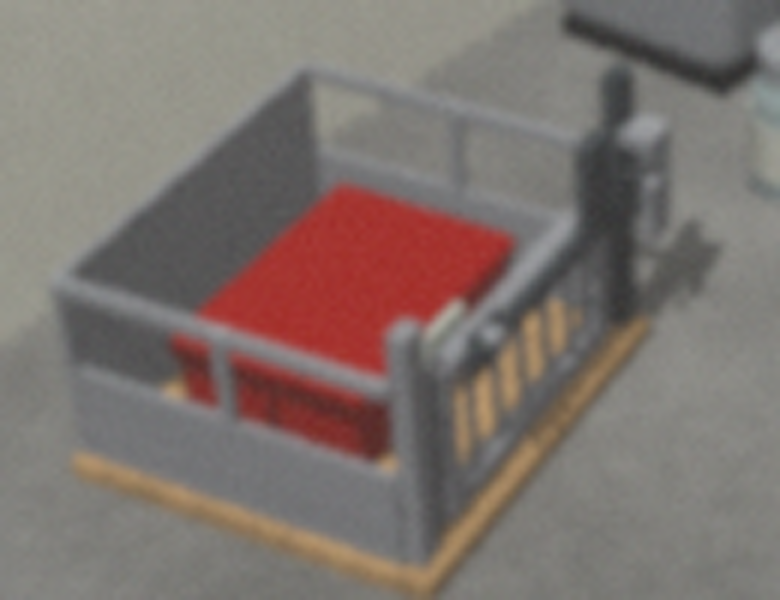

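```bash
cat > fit.py <<'E'
from h import *
from scipy.optimize import least_squares
t=env.grab_frame("top"); s=env.grab_frame("side")
T=lambda p:(265+p[0]/6,95+p[1]/6)
S=lambda p:(215+p[0]/6,140+p[1]/6)
obs=[(t,T((527,400)),(0,-118,180)),(s,S((616,75)),(0,-118,180)),(s,S((405,328)),(0,106,160)),(t,T((165,505)),(0,106,160)),
 (t,T((445,437)),(-12,-65,172))]
def W(q,P):
    c,sn=np.cos(q[2]),np.sin(q[2]); return np.array([q[0]+c*P[0]-sn*P[1],q[1]+sn*P[0]+c*P[1],P[2]])
def res(q): return np.concatenate([proj(f,W(q,P))[0]-np.array(uv) for f,uv,P in obs])
r=least_squares(res,[560,0,0.2],loss='soft_l1'); q=r.x
if __name__=="__main__":
    print(q[:2],np.degrees(q[2])); print(res(q).reshape(-1,2).round(1))
    for P in [(-12,-65,145),(-12,45,115),(0,90,0),(0,-118,110)]: print(P,W(q,P).round(1))
    for f,nm,x0,y0 in ((t,"tf",265,95),(s,"sf",215,140)):
        im=cv2.resize(f["pixels"][y0:y0+100,x0:x0+130],None,fx=6,fy=6,interpolation=cv2.INTER_CUBIC)
        def dot(P,c):
            u=(proj(f,W(q,P))[0]-[x0,y0])*6+3; cv2.circle(im,tuple(int(v) for v in u),4,c,-1)
        for y in (98,114):
            for x in (-6,6):
                dot((x,y,160),(255,255,0)); 
        for y in (-110,-126):
            for x in (-6,6): dot((x,y,180),(255,0,255))
        for y in (-53,-77):
            for x in (-17,-7): dot((x,y,172),(0,255,0))
        for y in (85,-91): dot((0,y,118),(0,255,255))
        for y in (125,-125):
            for z in (0,): dot((-14,y,0),(255,128,0)); dot((211,y,130),(255,255,255))
        dot((-12,45,115),(255,0,0))
        cv2.imwrite(f"pics/{nm}.png",im[:,:,::-1])
E
python3 fit.py
```

```text
[639.34975899 -22.81980809] 1092.4595391128112
[[ 0.4 -0.9]
 [ 0.6 -1. ]
 [ 2.   0.4]
 [-4.5 -1.9]
 [-0.7  0.5]]
(-12, -65, 145) [641.7 -88.9 145. ]
(-12, 45, 115) [617.9  18.5 115. ]
(0, 90, 0) [619.9  65.1   0. ]
(0, -118, 110) [ 664.8 -138.   110. ]
```

```bash
sleep 1
```

```text
(no output)
```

View pics/tf.png

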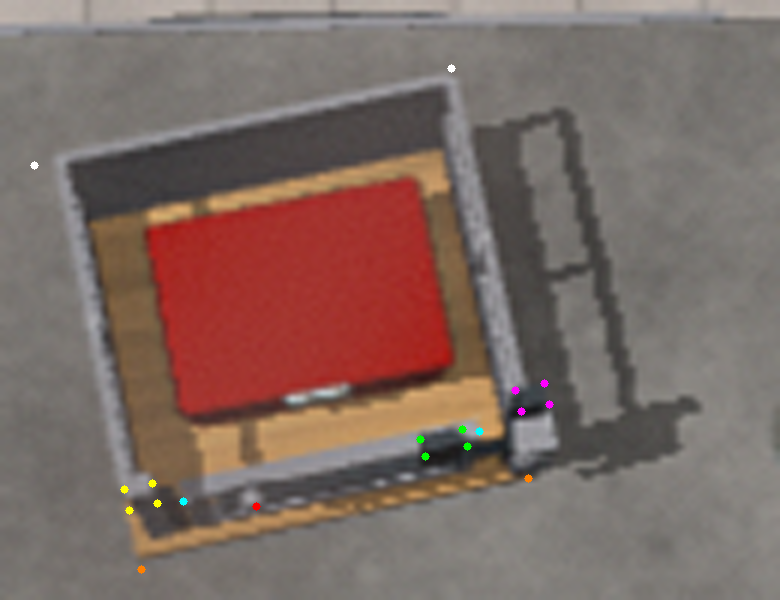

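View pics/sf.png

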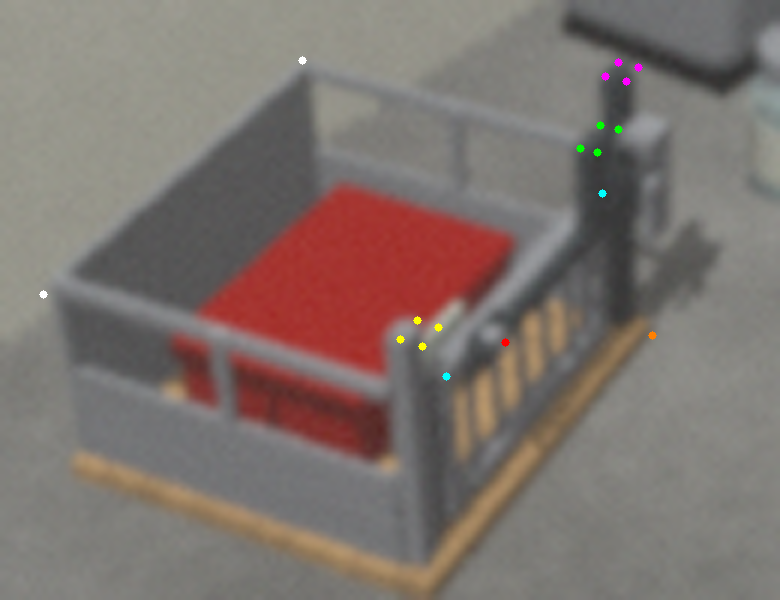

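```bash
cat > plan.py <<'E'
from h import *
from scipy.spatial.transform import Slerp
def rows(targets,p0=None,r0=None,claw=91):
    """targets: list of (pos, euler); prints per-row tool-frame moves"""
    s=env.state(); p=np.array(s["ee_pos"]) if p0 is None else np.array(p0)
    r=R.from_euler('xyz',s["ee_rot"] if r0 is None else r0,degrees=True); out=[]
    for P,E in targets:
        r2=R.from_euler('xyz',E,degrees=True)
        a=(r.inv()*r2).as_rotvec(degrees=True); d=r.inv().apply(np.array(P)-p)
        out.append([a.round(1).tolist(),d.round(1).tolist(),claw]); p,r=np.array(P),r2
    for o in out: print(o,',')
def line(P,E,n):
    s=env.state(); p=np.array(s["ee_pos"]); r=R.from_euler('xyz',s["ee_rot"],degrees=True)
    sl=Slerp([0,1],R.concatenate([r,R.from_euler('xyz',E,degrees=True)]))
    return [(p+(np.array(P)-p)*k/n, sl(k/n).as_euler('xyz',degrees=True)) for k in range(1,n+1)]
E
python3 - <<'E'
from plan import *
rows(line([600,-80,260],[180,0,12.5],10))
# camera-in-tool
f=env.grab_frame("wrist");s=env.state();K,e,A=cam(f);r=R.from_euler('xyz',s["ee_rot"],degrees=True)
print(r.inv().apply(e-s["ee_pos"]),(r.inv()*R.from_matrix(A)).as_euler('xyz',degrees=True))
E
```

```text
[[-0.0, 0.0, -7.6], [-23.8, -50.3, -4.6], 91] ,
[[-0.0, 0.0, -7.6], [-16.9, -53.0, -4.6], 91] ,
[[-0.0, 0.0, -7.6], [-9.7, -54.8, -4.6], 91] ,
[[-0.0, 0.0, -7.6], [-2.4, -55.6, -4.6], 91] ,
[[-0.0, 0.0, -7.6], [5.0, -55.4, -4.6], 91] ,
[[-0.0, 0.0, -7.6], [12.3, -54.2, -4.6], 91] ,
[[-0.0, 0.0, -7.6], [19.4, -52.1, -4.6], 91] ,
[[-0.0, 0.0, -7.6], [26.2, -49.1, -4.6], 91] ,
[[-0.0, 0.0, -7.6], [32.5, -45.2, -4.6], 91] ,
[[-0.0, 0.0, -7.6], [38.2, -40.5, -4.6], 91] ,
[  -0.65496806  -69.14434799 -169.99044472] [ 1.65706920e+02 -8.70487712e-02 -8.37560270e-02]
```

Request:
servo_tool(plan=[[[0,0,-7.6],[-24,-50,-5],91],[[0,0,-7.6],[-17,-53,-5],91],[[0,0,-7.6],[-10,-55,-5],91],[[0,0,-7.6],[-2,-56,-5],91],[[0,0,-7.6],[5,-55,-5],91],[[0,0,-7.6],[12,-54,-5],91],[[0,0,-7.6],[19,-52,-5],91],[[0,0,-7.6],[26,-49,-5],91],[[0,0,-7.6],[32,-45,-5],91],[[0,0,0],[0,0,0],91]])

```text
time_s: 1.65
ee_pos: [568.5, -108.5, 260.2]
ee_rot: [179.9, -0.2, 6.7]
force: [0.7, -0.3, -0.8]
gripper_width: 90.9
```

```bash
python3 - <<'E'
from plan import *
s=env.state();print(s["time_s"],s["ee_pos"],s["ee_rot"],s["force"])
f=env.grab_frame("wrist");cv2.imwrite("pics/w1.png",f["pixels"][:,:,::-1])
E
```

```text
1.65 [ 568.47467555 -108.45649081  260.23652729] [179.87184277  -0.22729412   6.7282221 ] [ 0.70457916 -0.28571321 -0.7717871 ]
```

View pics/w1.png

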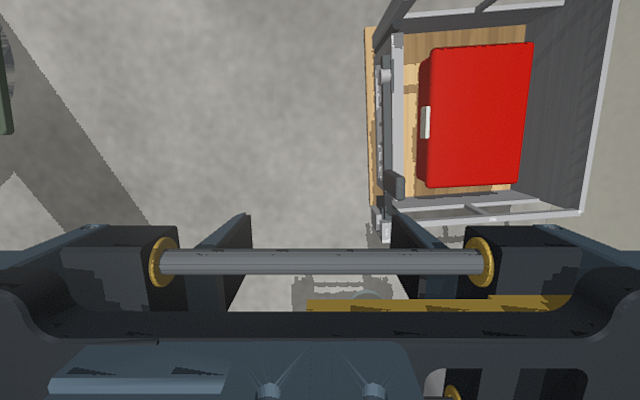

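```bash
python3 - <<'E'
from plan import *
rows(line([535,-215,205],[180,-45,12.5],6))
E
```

```text
[[0.4, 7.5, -0.9], [-7.4, 16.7, 9.2], 91] ,
[[0.4, 7.5, -0.9], [-8.8, 16.7, 8.0], 91] ,
[[0.4, 7.5, -0.9], [-10.0, 16.6, 6.7], 91] ,
[[0.4, 7.5, -0.9], [-11.0, 16.5, 5.2], 91] ,
[[0.4, 7.5, -0.9], [-11.9, 16.3, 3.6], 91] ,
[[0.4, 7.5, -0.9], [-12.5, 16.1, 1.9], 91] ,
```

Request:
servo_tool(plan=[[[0.4,7.5,-0.9],[-7.4,16.7,9.2],91],[[0.4,7.5,-0.9],[-8.8,16.7,8.0],91],[[0.4,7.5,-0.9],[-10,16.6,6.7],91],[[0.4,7.5,-0.9],[-11,16.5,5.2],91],[[0.4,7.5,-0.9],[-11.9,16.3,3.6],91],[[0.4,7.5,-0.9],[-12.5,16.1,1.9],91],[[0,0,0],[0,0,0],91],[[0,0,0],[0,0,0],91],[[0,0,0],[0,0,0],91],[[0,0,0],[0,0,0],91]])

```text
time_s: 2.95
ee_pos: [533.2, -207.8, 209.1]
ee_rot: [-179.2, -41.4, 11.4]
force: [-0.3, -0.4, -0.3]
gripper_width: 91.0
```

```bash
python3 - <<'E'
from plan import *
import pickle
s=env.state();print(s["time_s"],s["ee_pos"],s["ee_rot"],s["force"])
f=env.grab_frame("wrist");cv2.imwrite("pics/w2.png",f["pixels"][:,:,::-1])
pickle.dump(f,open("w2.pkl","wb"))
crop(f,340,60,200,150,4,"w2c")
E
```

```text
2.95 [ 533.2099666  -207.83675521  209.08044181] [-179.16252288  -41.44489546   11.36458419] [-0.28630853 -0.43877291 -0.29779291]
```

View pics/w2.png

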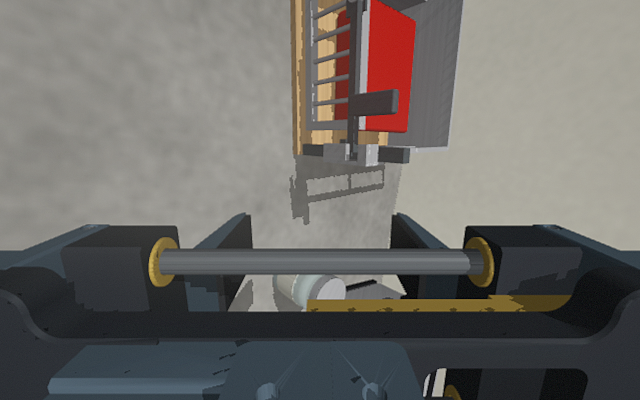

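View pics/w2c.png

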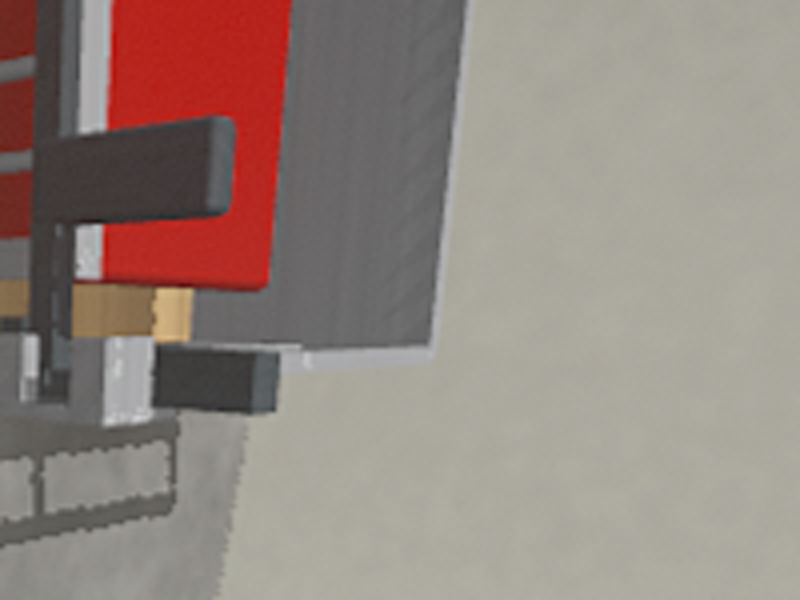

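```bash
python3 - <<'E'
from plan import *
import pickle
f=pickle.load(open("w2.pkl","rb"))
crop(f,285,85,130,90,6,"w2d")
crop(f,285,0,130,90,6,"w2e")
E
```

```text
(no output)
```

View pics/w2d.png

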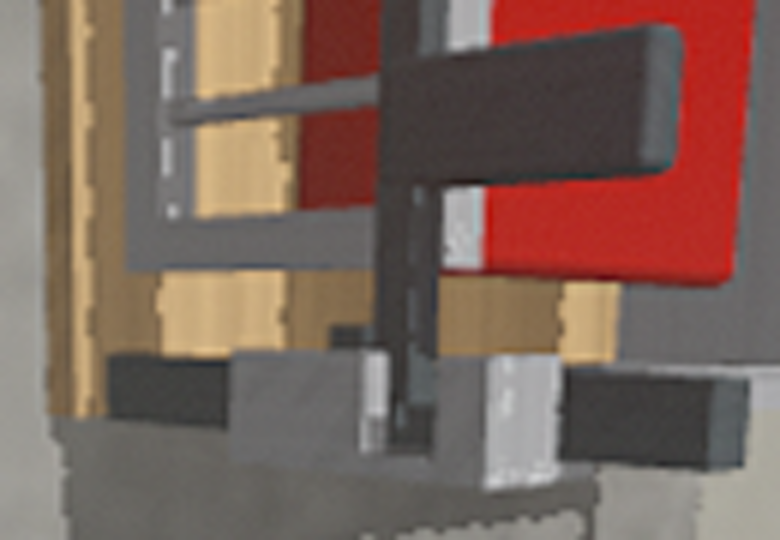

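View pics/w2e.png

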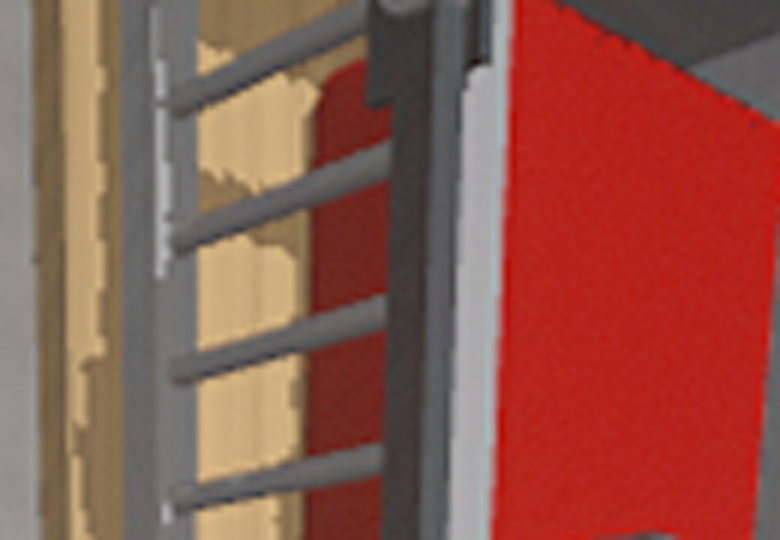

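```bash
cat > fit2.py <<'E'
from h import *
from scipy.optimize import least_squares
import pickle
f=pickle.load(open("w2.pkl","rb"))
C=lambda a,b:(285+(a+.5)/6-.5,85+(b+.5)/6-.5)
obs=[(C(640,35),(-17,-53,172)),(C(640,172),(-17,-77,172)),(C(680,30),(-7,-53,172)),(C(682,165),(-7,-77,172)),
(C(712,378),(-6,-110,180)),(C(708,470),(-6,-126,180)),(C(748,380),(6,-110,180)),(C(743,467),(6,-126,180)),
(C(485,268),(6,-91,118)),(C(435,185),(-8,-77,120))]
def W(q,P):
    c,sn=np.cos(q[2]),np.sin(q[2]); P=np.atleast_2d(P); return np.c_[q[0]+c*P[:,0]-sn*P[:,1],q[1]+sn*P[:,0]+c*P[:,1],P[:,2]]
def pr(q,P): return proj(f,W(q,P)+[0,0,q[3]])
uv=np.array([o[0] for o in obs]);PP=np.array([o[1] for o in obs],float)
res=lambda q:np.r_[(pr(q,PP)-uv).ravel(),q[3]*.3]
q=least_squares(res,[639,-23,.22,0],loss='soft_l1').x
if __name__=="__main__":
    print(q[:2],np.degrees(q[2]),q[3]);print((pr(q,PP)-uv).round(2))
    K=[(C(360,350),(-26,-107),0),(C(360,455),(-26,-130),0),(C(435,358),(-26,-107),18),(C(435,470),(-26,-130),18)]
    for u,P,o in K:
        z=least_squares(lambda z:pr(q,[(P[0],P[1],z[0])])[0]-u,[130]); print("L",z.x-110-o,z.fun)
    for P in [(-12,-65,145),(-12,45,115),(0,90,0)]: print(P,W(q,P).round(1))
    crp=lambda P:(pr(q,P)-[285,85]+.5)*6-.5
    print(crp([(-26,-107,110+L) for L in (4,10,16,22,28)]).round())
E
python3 fit2.py
```

```text
[638.85154529 -18.98500597] 13.560494769294637 -2.573663977321034
[[ 0.99 -2.17]
 [ 0.08  0.98]
 [ 0.25 -0.66]
 [-1.11  2.22]
 [-0.15  0.06]
 [-0.21  0.38]
 [ 0.26 -1.07]
 [ 0.29 -0.31]
 [-1.47 -0.23]
 [ 0.41  1.29]]
L [6.51093943] [-0.04756471  1.3252197 ]
L [5.69149218] [-0.42705154  3.90353158]
L [7.41062423] [-0.01585254  0.44167386]
L [7.137595] [-0.30462162  2.78444211]
(-12, -65, 145) [[642.4 -85.  145. ]]
(-12, 45, 115) [[616.6  21.9 115. ]]
(0, 90, 0) [[617.7  68.5   0. ]]
[[350. 358.]
 [373. 358.]
 [397. 359.]
 [421. 360.]
 [446. 361.]]
```

```bash
cat >> fit2.py <<'E'
rail=np.array([(285+513/6-.4,0.),(285+505/6-.4,40.),(285+496/6-.4,85.),(285+489/6-.4,115.)])
def res3(a):
    q=a[:4]; P=np.c_[np.full(4,6.),a[4:],np.full(4,118.)]
    return np.r_[(pr(q,PP)-uv).ravel(),q[3]*.3,(pr(q,P)-rail).ravel()*2]
a=least_squares(res3,[*q,60,20,-20,-60.],loss='soft_l1').x
if __name__=="__main__":
    print(a[:2],np.degrees(a[2]),a[3:].round(1));print(res3(a).round(1))
    for P in [(-12,-65,145),(-12,45,115),(0,90,0)]: print(P,W(a,P).round(1))
E
python3 fit2.py | tail -20; python3 - <<'E'
from plan import *
w=[638.85-0,0]
rows(line([642,-86,230],[180,0,13],7))
E
```

```text
[ 0.41  1.29]]
L [6.51093943] [-0.04756471  1.3252197 ]
L [5.69149218] [-0.42705154  3.90353158]
L [7.41062423] [-0.01585254  0.44167386]
L [7.137595] [-0.30462162  2.78444211]
(-12, -65, 145) [[642.4 -85.  145. ]]
(-12, 45, 115) [[616.6  21.9 115. ]]
(0, 90, 0) [[617.7  68.5   0. ]]
[[350. 358.]
 [373. 358.]
 [397. 359.]
 [421. 360.]
 [446. 361.]]
[647.41125456 -17.30700184] 10.945234101755448 [ -4.8  47.    7.2 -40.5 -74.2]
[ 2.8 -2.   1.3  0.6  1.9  0.  -0.1  2.3 -0.  -0.3 -0.5 -0.1  0.3 -0.9
 -0.1 -0.3 -0.4  0.2  1.9  1.3 -1.4  0.2  0.  -0.3 -0.  -1.  -0.  -1.1
 -0. ]
(-12, -65, 145) [[648.  -83.4 145. ]]
(-12, 45, 115) [[627.1  24.6 115. ]]
(0, 90, 0) [[630.3  71.1   0. ]]
[[-0.0, -5.9, -0.2], [16.0, -13.8, 10.3], 91] ,
[[-0.0, -5.9, -0.2], [17.0, -13.8, 8.6], 91] ,
[[-0.0, -5.9, -0.2], [17.8, -13.8, 6.8], 91] ,
[[-0.0, -5.9, -0.2], [18.5, -13.7, 4.9], 91] ,
[[-0.0, -5.9, -0.2], [18.9, -13.6, 3.0], 91] ,
[[-0.0, -5.9, -0.2], [19.2, -13.6, 1.0], 91] ,
[[-0.0, -5.9, -0.2], [19.2, -13.5, -1.0], 91] ,
```

Request:
servo_tool(plan=[[[0,-5.9,-0.2],[16,-13.8,10.3],91],[[0,-5.9,-0.2],[17,-13.8,8.6],91],[[0,-5.9,-0.2],[17.8,-13.8,6.8],91],[[0,-5.9,-0.2],[18.5,-13.7,4.9],91],[[0,-5.9,-0.2],[18.9,-13.6,3],91],[[0,-5.9,-0.2],[19.2,-13.6,1],91],[[0,-5.9,-0.2],[19.2,-13.5,-1],91],[[0,0,0],[0,0,0],91],[[0,0,0],[0,0,0],91],[[0,0,0],[0,0,0],91]])

```text
time_s: 4.25
ee_pos: [645.3, -79.8, 231.3]
ee_rot: [179.9, 0.7, 13.2]
force: [-0.5, -0.3, 0.7]
gripper_width: 91.3
```

```bash
python3 - <<'E'
from plan import *
import pickle
s=env.state();print(s["time_s"],s["ee_pos"],s["ee_rot"],s["force"])
f=env.grab_frame("wrist");cv2.imwrite("pics/w3.png",f["pixels"][:,:,::-1])
pickle.dump(f,open("w3.pkl","wb"))
crop(f,245,0,160,120,5,"w3a")
crop(f,245,120,160,120,5,"w3b")
E
```

```text
4.25 [645.30966009 -79.80056249 231.30984147] [179.85409071   0.67517045  13.23207767] [-0.54602034 -0.26371003  0.69929092]
```

View pics/w3.png

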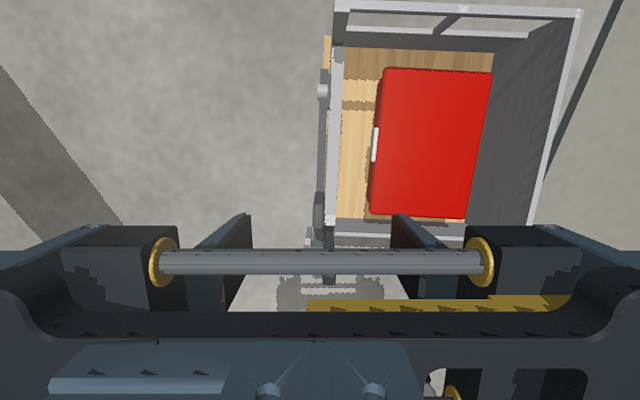

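View pics/w3a.png

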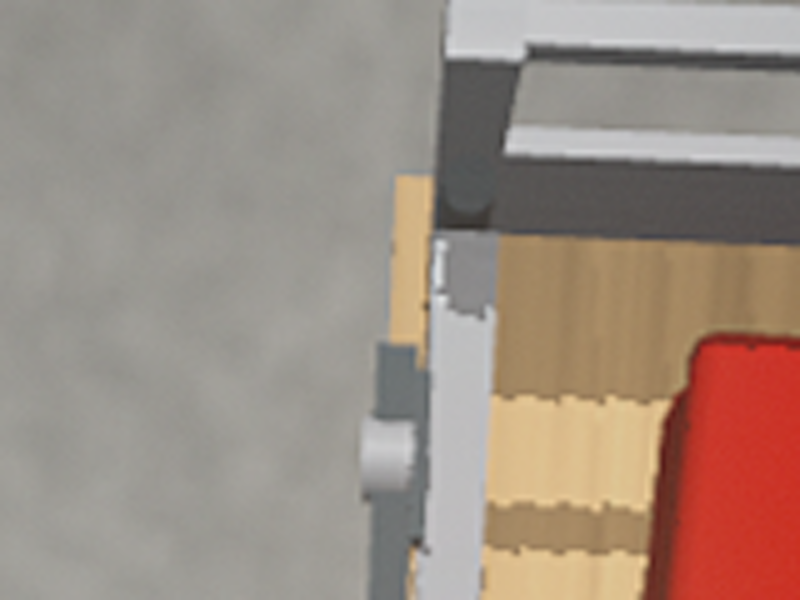

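View pics/w3b.png

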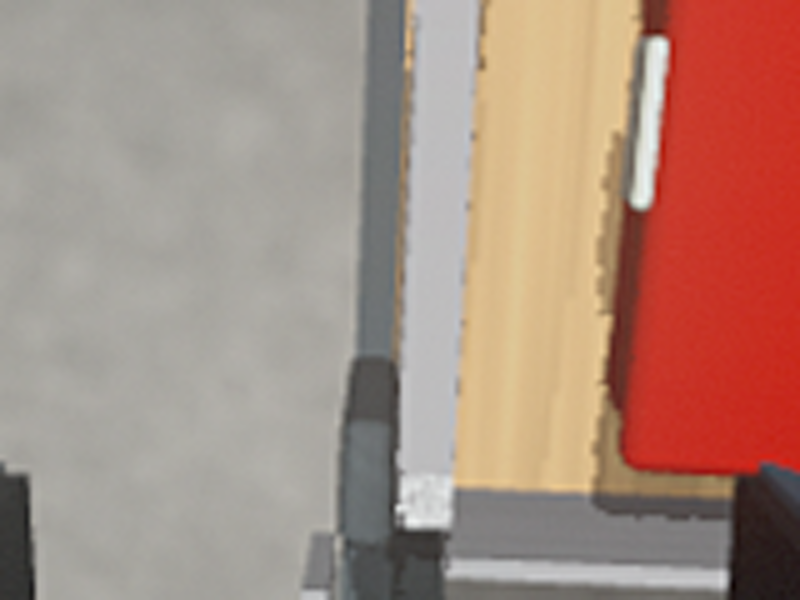

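```bash
cat > fit3.py <<'E'
from h import *
from scipy.optimize import least_squares
import pickle
f2=pickle.load(open("w2.pkl","rb"));f3=pickle.load(open("w3.pkl","rb"))
C2=lambda a,b:(285+(a+.5)/6-.5,85+(b+.5)/6-.5)
A=lambda a,b:(245+(a+.5)/5-.5,(b+.5)/5-.5)
B=lambda a,b:(245+(a+.5)/5-.5,120+(b+.5)/5-.5)
o2=[(C2(640,35),(-17,-53,172)),(C2(640,172),(-17,-77,172)),(C2(680,30),(-7,-53,172)),(C2(682,165),(-7,-77,172)),
(C2(712,378),(-6,-110,180)),(C2(708,470),(-6,-126,180)),(C2(748,380),(6,-110,180)),(C2(743,467),(6,-126,180))]
o3=[(A(432,233),(-6,85,118)),(A(498,233),(6,85,118)),(B(398,528),(-6,-91,118)),(B(452,527),(6,-91,118)),
(B(345,420),(-17,-53,172)),(B(397,420),(-7,-53,172)),(B(340,543),(-17,-77,172)),(B(392,543),(-7,-77,172)),(A(376,600),(-16,15,120)),]
o3=o3[:-1]
def W(q,P):
    c,sn=np.cos(q[2]),np.sin(q[2]); P=np.atleast_2d(P).astype(float); return np.c_[q[0]+c*P[:,0]-sn*P[:,1],q[1]+sn*P[:,0]+c*P[:,1],P[:,2]]
def prc(f,X,d):   # d: cam pos offset(3), rot offset(3, deg)
    g=dict(f); g["eye"]=np.array(f["eye"])+d[:3]; g["attitude"]=(R.from_rotvec(d[3:],degrees=True)*R.from_euler('xyz',f["attitude"],degrees=True)).as_euler('xyz',degrees=True)
    return proj(g,X)
def res(a):
    q=a[:3]
    r=[(prc(f,W(q,[p for _,p in o]),a[k:k+6])-np.array([u for u,_ in o])).ravel() for f,o,k in((f2,o2,3),(f3,o3,9))]
    return np.r_[r[0],r[1],a[3:6]/2,a[9:12]/2,a[6:9]/.3,a[12:15]/.3]
sol=least_squares(res,[640,-20,.22]+[0]*12,loss='soft_l1');a=sol.x
if __name__=="__main__":
    print(a[:2],np.degrees(a[2]));print(a[3:].round(2));print(res(a)[:-12].reshape(-1,2).round(1).tolist())
    cov=np.linalg.inv(sol.jac.T@sol.jac);print("sd",np.sqrt(np.diag(cov))[:3])
    for P in [(-12,-65,145),(-12,45,115),(0,90,0)]: print(P,W(a,P).round(1))
    K=[(C2(360,350),(-26,-107),0),(C2(360,455),(-26,-130),0),(C2(435,358),(-26,-107),18),(C2(435,470),(-26,-130),18)]
    for u,P,o in K:
        z=least_squares(lambda z:prc(f2,W(a,[(P[0],P[1],z[0])]),a[3:9])[0]-u,[130]); print("L",z.x-110-o,z.fun)
E
python3 fit3.py
```

```text
[641.90127502 -18.22919394] 11.473757757415832
[ 0.05  0.1   1.58  0.19 -0.08 -0.07 -0.05 -0.1   1.95  0.06  0.04  0.08]
[[1.8, -2.6], [0.4, 0.5], [1.0, -0.7], [-0.8, 2.1], [-0.4, 0.1], [-0.7, 0.5], [-0.0, -0.6], [-0.2, 0.2], [0.1, -0.4], [-0.3, 0.0], [-0.0, -0.8], [0.2, -0.2], [-0.6, -0.4], [0.5, -0.0], [-0.3, 1.0], [0.5, 1.4]]
sd [2.1148282  1.85582178 0.00721243]
(-12, -65, 145) [[643.1 -84.3 145. ]]
(-12, 45, 115) [[621.2  23.5 115. ]]
(0, 90, 0) [[624.  70.   0.]]
L [7.23582777] [-0.02673844  0.89439732]
L [7.1600769] [-0.38686506  3.7177839 ]
L [7.97981306] [ 0.00192483 -0.06438544]
L [8.38595567] [-0.26340769  2.53135541]
```

```bash
python3 - <<'E'
from plan import *
rows(line([643.1,-84.3,138],[180,0,11.5],8),claw=40)
E
```

```text
[[0.0, 0.1, 0.2], [-0.2, 0.4, 11.7], 40] ,
[[0.0, 0.1, 0.2], [-0.3, 0.4, 11.7], 40] ,
[[0.0, 0.1, 0.2], [-0.3, 0.4, 11.7], 40] ,
[[0.0, 0.1, 0.2], [-0.3, 0.5, 11.7], 40] ,
[[0.0, 0.1, 0.2], [-0.3, 0.5, 11.7], 40] ,
[[0.0, 0.1, 0.2], [-0.3, 0.5, 11.7], 40] ,
[[0.0, 0.1, 0.2], [-0.3, 0.5, 11.7], 40] ,
[[0.0, 0.1, 0.2], [-0.4, 0.5, 11.7], 40] ,
```

Request:
servo_tool(plan=[[[0,0.4,1],[-1.5,2,3],44],[[0,0.3,0.7],[-1.5,2,3],44],[[0,0,0],[0,0,12],44],[[0,0,0],[0,0,12],44],[[0,0,0],[0,0,12],44],[[0,0,0],[0,0,12],44],[[0,0,0],[0,0,12],44],[[0,0,0],[0,0,12],44],[[0,0,0],[0,0,6],44],[[0,0,0],[0,0,0],44]])

```text
time_s: 5.55
ee_pos: [640.9, -86.5, 140.8]
ee_rot: [179.9, 0.0, 11.3]
force: [0.4, 0.1, 0.3]
gripper_width: 43.6
```

```bash
python3 - <<'E'
from plan import *
import pickle
s=env.state();print(s["time_s"],s["ee_pos"],s["ee_rot"],s["force"],s["gripper_width"])
f=env.grab_frame("wrist");cv2.imwrite("pics/w4.png",f["pixels"][:,:,::-1])
crop(f,240,150,160,120,5,"w4b")
E
```

```text
5.55 [640.89856781 -86.46331048 140.79746496] [1.79882033e+02 2.77634536e-02 1.12523627e+01] [0.43035508 0.09527053 0.29915022] 43.619618702994906
```

View pics/w4.png

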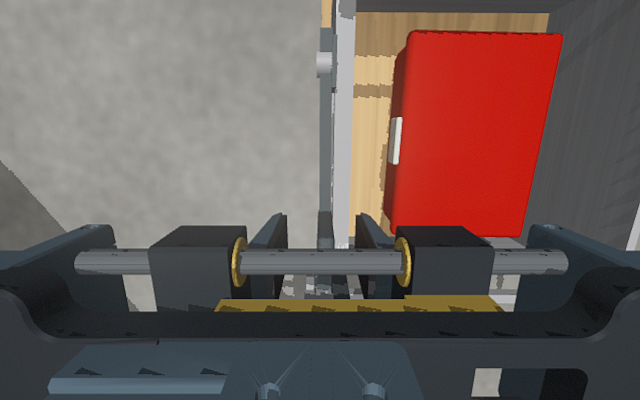

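View pics/w4b.png

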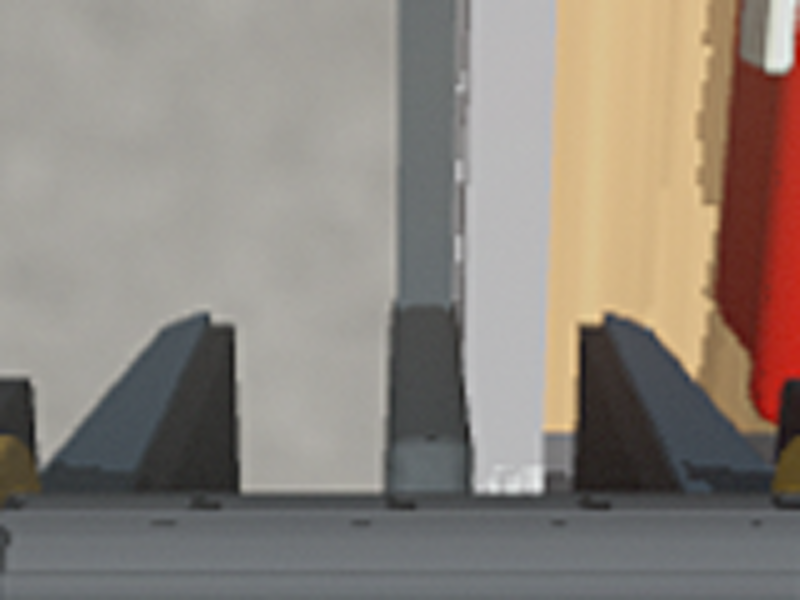

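Request:
servo_tool(plan=[[[0,0,0],[1.6,-1,2],44],[[0,0,0],[1.2,-0.8,0],36],[[0,0,0],[0,0,0],20],[[0,0,0],[0,0,0],17],[[0,0,0],[0,0,0],17],[[0,0,0],[0,0,0],17],[[0,0,0],[0,0,0],17],[[0,0,0],[0,0,0],17],[[0,0,0],[0,0,0],17],[[0,0,0],[0,0,0],17]], squeeze=10)

```text
time_s: 6.85
ee_pos: [644.6, -84.2, 140.7]
ee_rot: [179.8, -0.2, 11.3]
force: [0.8, -0.7, 0.2]
gripper_width: 17.1
```

```bash
python3 - <<'E'
from plan import *
import pickle
s=env.state();print(s["time_s"],s["ee_pos"],s["ee_rot"],s["force"],s["gripper_width"])
f=env.grab_frame("wrist")
crop(f,240,150,160,120,5,"w5b")
E
```

```text
6.85 [644.55845095 -84.18247172 140.71076281] [179.80408424  -0.17984262  11.25223725] [ 0.82242035 -0.72376488  0.18138822] 17.12015795231547
```

View pics/w5b.png

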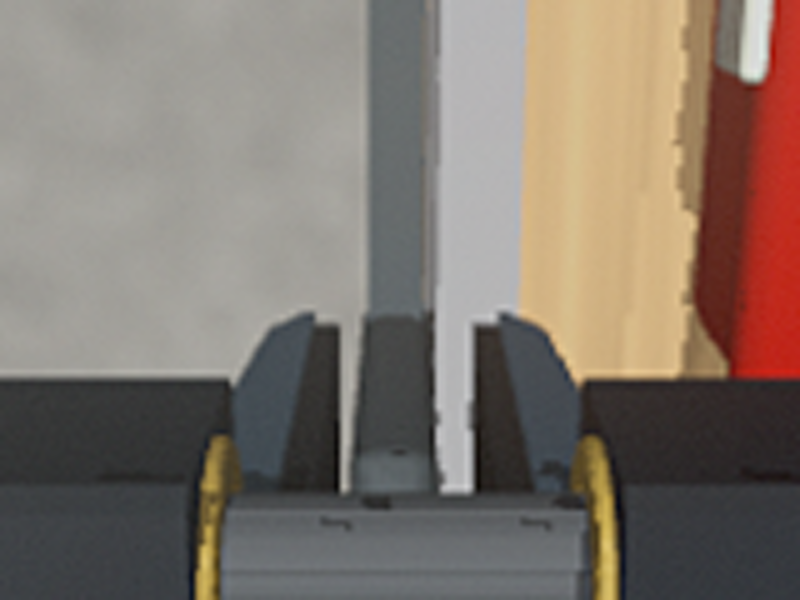

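Request:
servo_tool(plan=[[[0,0,0],[-1.3,0,0],17],[[0,0,0],[0,0,0],15],[[0,0,0],[0,0,0],13],[[0,0,0],[0,0,0],12],[[0,0,0],[0,0,0],11],[[0,0,0],[0,0,0],10],[[0,0,0],[0,0,0],9],[[0,0,0],[0,0,0],8],[[0,0,0],[0,0,0],6],[[0,0,0],[0,0,0],4]], squeeze=12)

```text
time_s: 8.15
ee_pos: [643.1, -84.5, 140.7]
ee_rot: [179.8, -0.2, 11.2]
force: [-0.2, 0.1, 0.1]
gripper_width: 10.0
```

```bash
python3 - <<'E'
from plan import *
s=env.state();print(s["time_s"],s["ee_pos"],s["ee_rot"],s["force"],s["torque"],s["gripper_width"])
f=env.grab_frame("wrist")
crop(f,240,150,160,120,5,"w6b")
E
```

```text
8.15 [643.07885005 -84.48890101 140.72590486] [ 1.79813874e+02 -1.60739858e-01  1.12043059e+01] [-0.24614859  0.11012458  0.11843515] [-0.04429809  0.06294013 -0.15689234] 9.966713922987473
```

View pics/w6b.png

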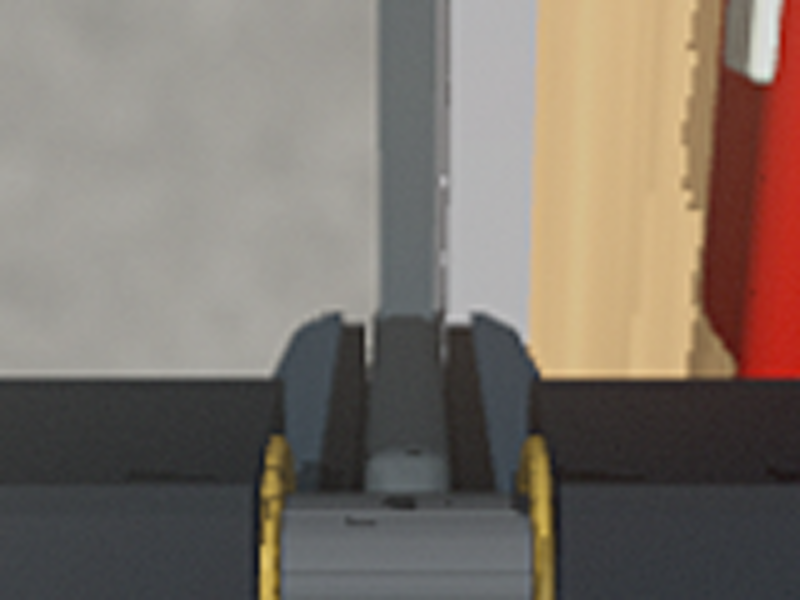

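Request:
servo_tool(plan=[[[-0.8,0,0],[0,-0.4,-1.6],4],[[-0.8,0,0],[0,-0.4,-1.6],4],[[0,0,0],[0,0,0],4],[[-0.8,0,0],[0,-0.4,-1.6],4],[[0,0,0],[0,0,0],4],[[0,0,0],[0,0,0],4],[[0,0,0],[0,0,0],4],[[0,0,0],[0,0,0],4],[[0,0,0],[0,0,0],4],[[0,0,0],[0,0,0],4]])

```text
time_s: 9.45
ee_pos: [642.9, -83.3, 145.5]
ee_rot: [177.2, -0.2, 11.2]
force: [0.3, -0.3, -1.0]
gripper_width: 10.0
```

```bash
python3 - <<'E'
from plan import *
s=env.state();print(s["time_s"],s["ee_pos"],s["ee_rot"],s["force"],s["torque"],s["gripper_width"])
E
```

```text
9.45 [642.85038205 -83.3079241  145.49378939] [ 1.77238183e+02 -1.53863624e-01  1.11943760e+01] [ 0.33746205 -0.32403435 -0.95324504] [-0.00345008 -0.0435587  -0.12060884] 9.955583064897656
```

Request:
servo_tool(plan=[[[-0.8,0,0],[0,-0.4,-1.6],4],[[-0.8,0,0],[0,-0.4,-1.6],4],[[0,0,0],[0,0,0],4],[[0,0,0],[0,0,0],4],[[0,0,0],[0,0,0],4],[[0,0,0],[0,0,0],4],[[0,0,0],[0,0,0],4],[[0,0,0],[0,0,0],4],[[0,0,0],[0,0,0],4],[[0,0,0],[0,0,0],4]])

```text
time_s: 10.7
ee_pos: [642.6, -82.3, 148.7]
ee_rot: [175.5, -0.1, 11.2]
force: [0.8, -0.6, -1.1]
gripper_width: 10.3
```

```bash
python3 - <<'E'
from plan import *
s=env.state();print(s["time_s"],s["ee_pos"],s["ee_rot"],s["force"],s["torque"],s["gripper_width"])
f=env.grab_frame("side");crop(f,285,140,65,60,10,"s7")
E
```

```text
10.7 [642.63386405 -82.31130348 148.72780596] [ 1.75522646e+02 -1.47470633e-01  1.11973833e+01] [ 0.8381637  -0.61489855 -1.11423915] [-0.02402841 -0.07130921 -0.12940307] 10.283544893315138
```

View pics/s7.png

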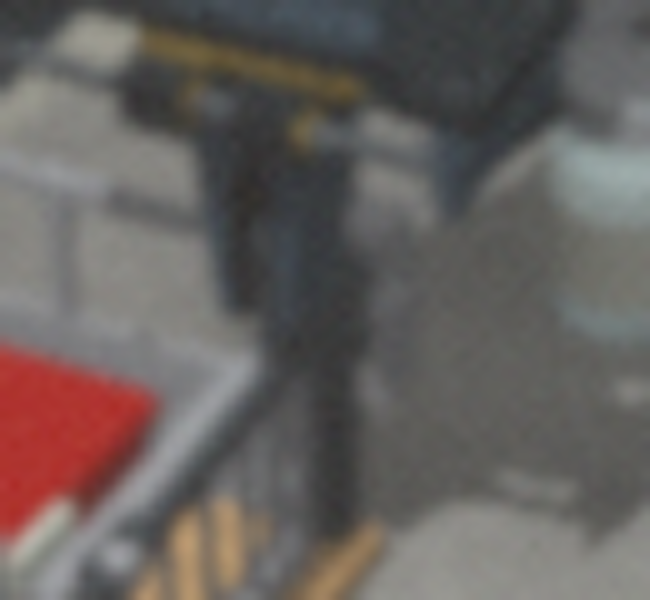

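```bash
cat > swing.py <<'E'
from plan import *
import sys
H=np.array([624.2,69.8,0])
def rot(p,e,phi):
    Z=R.from_euler('z',-phi,degrees=True); return H+Z.apply(np.array(p)-H),(Z*R.from_euler('xyz',e,degrees=True)).as_euler('xyz',degrees=True)
if __name__=="__main__":
    s=env.state(); print(s["time_s"],s["ee_pos"].round(1),s["ee_rot"].round(2),s["force"].round(2),s["gripper_width"])
    d=(s["ee_pos"]-H)[:2]; print("radius",np.hypot(*d),"ang",np.degrees(np.arctan2(d[1],d[0])))
    for st in map(float,sys.argv[1:]): rows([rot(s["ee_pos"],s["ee_rot"],st)],claw=4)
E
python3 swing.py 0.75 1.5 3 5 6
```

```text
10.75 [642.7 -82.3 148.8] [ 1.7552e+02 -1.5000e-01  1.1200e+01] [ 0.61  0.06 -0.77] 9.90730096391824
radius 153.2249019061035 ang -83.07900805565387
[[-0.0, -0.1, 0.7], [-2.0, -0.2, -0.0], 4] ,
[[-0.0, -0.1, 1.5], [-4.0, -0.3, -0.0], 4] ,
[[-0.0, -0.2, 3.0], [-8.0, -0.8, -0.1], 4] ,
[[-0.0, -0.4, 5.0], [-13.3, -1.6, -0.2], 4] ,
[[-0.0, -0.5, 6.0], [-15.9, -2.0, -0.2], 4] ,
```

Request:
servo_tool(plan=[[[0,0,0.4],[-1,-0.1,0],4],[[0,0,0.4],[-1,-0.1,0],4],[[0,0,0.3],[-1,-0.1,0],4],[[0,0,0],[0,0,0],4],[[0,0,0],[0,0,0],4],[[0,0,0],[0,0,0],4],[[0,0,0],[0,0,0],4],[[0,0,0],[0,0,0],4],[[0,0,0],[0,0,0],4],[[0,0,0],[0,0,0],4]])

```text
time_s: 12.0
ee_pos: [639.5, -82.6, 148.8]
ee_rot: [175.5, -0.3, 10.0]
force: [0.9, -0.3, -1.0]
gripper_width: 9.8
```

```bash
python3 swing.py 0.75 1.5
```

```text
12.0 [639.5 -82.6 148.8] [175.52  -0.25  10.04] [ 0.89 -0.31 -0.98] 9.75573168390102
radius 153.20102065125516 ang -84.25418650819603
[[-0.0, -0.1, 0.7], [-2.0, -0.2, -0.0], 4] ,
[[-0.0, -0.1, 1.5], [-4.0, -0.3, -0.0], 4] ,
```

Request:
servo_tool(plan=[[[0,0,0.3],[-0.8,-0.1,0],4],[[0,0,0.3],[-0.8,-0.1,0],4],[[0,0,0],[0,0,0],4],[[0,0,0],[0,0,0],4],[[0,0,0],[0,0,0],4],[[0,0,0],[0,0,0],4],[[0,0,0],[0,0,0],4],[[0,0,0],[0,0,0],4],[[0,0,0],[0,0,0],4],[[0,0,0],[0,0,0],4]])

```text
time_s: 13.25
ee_pos: [637.9, -82.8, 148.8]
ee_rot: [175.5, -0.3, 9.4]
force: [-0.2, -0.7, -0.5]
gripper_width: 9.9
```

```bash
python3 swing.py 0.75 1.5
```

```text
13.25 [637.9 -82.8 148.8] [175.51  -0.31   9.4 ] [-0.24 -0.72 -0.48] 9.857103280069948
radius 153.18624478681977 ang -84.86905067318533
[[-0.0, -0.1, 0.7], [-2.0, -0.2, -0.0], 4] ,
[[-0.0, -0.1, 1.5], [-4.0, -0.3, -0.0], 4] ,
```

Request:
servo_tool(plan=[[[0,0,0.35],[-1,-0.1,0],4],[[0,0,0.35],[-1,-0.1,0],4],[[0,0,0],[0,0,0],4],[[0,0,0],[0,0,0],4],[[0,0,0],[0,0,0],4],[[0,0,0],[0,0,0],4],[[0,0,0],[0,0,0],4],[[0,0,0],[0,0,0],4],[[0,0,0],[0,0,0],4],[[0,0,0],[0,0,0],4]])

```text
time_s: 14.5
ee_pos: [635.7, -82.9, 148.8]
ee_rot: [175.5, -0.4, 8.6]
force: [0.4, 0.9, -0.8]
gripper_width: 10.1
```

```bash
python3 swing.py 0.75 1.5
```

```text
14.5 [635.7 -82.9 148.8] [175.51  -0.37   8.64] [ 0.44  0.85 -0.81] 10.096347919341273
radius 153.17968540551578 ang -85.67831776459671
[[-0.0, -0.1, 0.7], [-2.0, -0.2, -0.0], 4] ,
[[-0.0, -0.1, 1.5], [-4.0, -0.4, -0.1], 4] ,
```

Request:
servo_tool(plan=[[[0,0,0.4],[-1,-0.1,0],4],[[0,0,0.4],[-1,-0.1,0],4],[[0,0,0.5],[-1.5,-0.1,0],4],[[0,0,0.5],[-1.5,-0.1,0],4],[[0,0,0.5],[-1.5,-0.1,0],4],[[0,0,0.5],[-1.5,-0.1,0],4],[[0,0,0.5],[-1.5,-0.1,0],4],[[0,0,0.5],[-1.5,-0.1,0],4],[[0,0,0],[0,0,0],4],[[0,0,0],[0,0,0],4]])

```text
time_s: 15.75
ee_pos: [624.0, -83.3, 148.6]
ee_rot: [175.6, -0.7, 4.6]
force: [2.3, -0.7, -0.8]
gripper_width: 10.0
```

```bash
python3 swing.py 3 5
```

```text
15.75 [624.  -83.3 148.6] [175.57  -0.71   4.56] [ 2.26 -0.74 -0.78] 9.963360758248749
radius 153.0945089093882 ang -90.06981502294812
[[-0.0, -0.2, 3.0], [-8.0, -0.8, -0.2], 4] ,
[[-0.1, -0.4, 5.0], [-13.3, -1.6, -0.3], 4] ,
```

Request:
servo_tool(plan=[[[0,-0.1,1.5],[-4,-0.35,-0.1],4],[[0,-0.2,2.5],[-6.7,-0.65,-0.1],4],[[0,-0.2,2.5],[-6.7,-0.65,-0.1],4],[[0,-0.2,2.5],[-6.7,-0.65,-0.1],4],[[0,-0.2,2.5],[-6.7,-0.65,-0.1],4],[[0,-0.2,2.5],[-6.7,-0.65,-0.1],4],[[0,-0.2,2.5],[-6.7,-0.65,-0.1],4],[[0,-0.1,1.5],[-4,-0.35,-0.1],4],[[0,0,0],[0,0,0],4],[[0,0,0],[0,0,0],4]])

```text
time_s: 17.0
ee_pos: [573.8, -74.4, 148.1]
ee_rot: [175.9, -0.6, -14.5]
force: [1.4, 0.3, -0.2]
gripper_width: 10.3
```

```bash
python3 swing.py 2.5 5
python3 - <<'E'
from plan import *
f=env.grab_frame("wrist");cv2.imwrite("pics/w8.png",f["pixels"][:,:,::-1])
E
```

```text
17.0 [573.8 -74.4 148.1] [175.91  -0.64 -14.53] [ 1.37  0.28 -0.2 ] 10.254595075484415
radius 152.7627451650033 ang -109.2520349388559
[[-0.0, -0.2, 2.5], [-6.6, -0.7, -0.1], 4] ,
[[-0.1, -0.4, 5.0], [-13.2, -1.7, -0.3], 4] ,
```

View pics/w8.png

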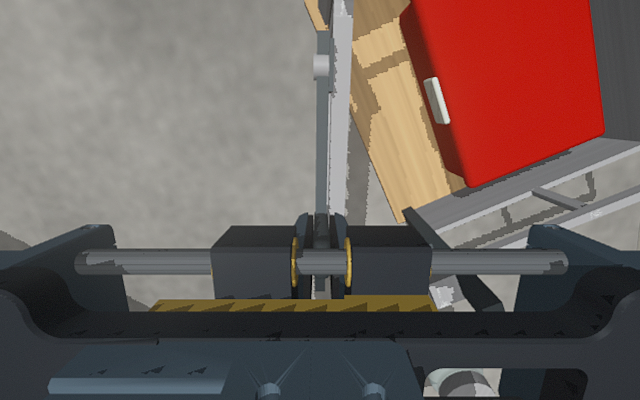

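Request:
servo_tool(plan=[[[0,-0.1,1.5],[-4,-0.35,-0.1],4],[[0,-0.2,2.5],[-6.6,-0.65,-0.1],4],[[0,-0.2,2.5],[-6.6,-0.65,-0.1],4],[[0,-0.2,2.5],[-6.6,-0.65,-0.1],4],[[0,-0.2,2.5],[-6.6,-0.65,-0.1],4],[[0,-0.2,2.5],[-6.6,-0.65,-0.1],4],[[0,-0.2,2.5],[-6.6,-0.65,-0.1],4],[[0,-0.2,2.5],[-6.6,-0.65,-0.1],4],[[0,-0.1,1.5],[-4,-0.35,-0.1],4],[[0,0,0],[0,0,0],4]])

```text
time_s: 18.3
ee_pos: [525.3, -46.0, 147.6]
ee_rot: [176.2, -0.5, -36.2]
force: [0.5, 0.3, -1.2]
gripper_width: 10.1
```

```bash
python3 swing.py 2.5 5
```

```text
18.3 [525.3 -46.  147.6] [176.23  -0.48 -36.16] [ 0.51  0.31 -1.17] 10.059596112555642
radius 152.27864324574176 ang -130.51987627703463
[[-0.0, -0.2, 2.5], [-6.6, -0.6, -0.1], 4] ,
[[-0.0, -0.3, 5.0], [-13.2, -1.6, -0.2], 4] ,
```

Request:
servo_tool(plan=[[[0,-0.1,1.5],[-4,-0.3,-0.1],4],[[0,-0.2,2.5],[-6.6,-0.55,-0.1],4],[[0,-0.2,2.5],[-6.6,-0.55,-0.1],4],[[0,-0.2,2.5],[-6.6,-0.55,-0.1],4],[[0,-0.2,2.5],[-6.6,-0.55,-0.1],4],[[0,-0.2,2.5],[-6.6,-0.55,-0.1],4],[[0,-0.2,2.5],[-6.6,-0.55,-0.1],4],[[0,-0.2,2.5],[-6.6,-0.55,-0.1],4],[[0,-0.1,1.5],[-4,-0.3,-0.1],4],[[0,0,0],[0,0,0],4]])

```text
time_s: 19.55
ee_pos: [490.4, -2.0, 147.1]
ee_rot: [176.5, -0.2, -57.7]
force: [1.1, -0.6, -3.2]
gripper_width: 10.2
```

Request:
servo_tool(plan=[[[0,-0.1,1.5],[-4,-0.3,-0.1],4],[[0,-0.2,2.5],[-6.6,-0.55,-0.1],4],[[0,-0.2,2.5],[-6.6,-0.55,-0.1],4],[[0,-0.2,2.5],[-6.6,-0.55,-0.1],4],[[0,-0.2,2.5],[-6.6,-0.55,-0.1],4],[[0,-0.2,2.5],[-6.6,-0.55,-0.1],4],[[0,-0.2,2.5],[-6.6,-0.55,-0.1],4],[[0,-0.2,2.5],[-6.6,-0.55,-0.1],4],[[0,-0.1,1.0],[-3,-0.2,0],4],[[0,0,0],[0,0,0],4]])

```text
time_s: 20.8
ee_pos: [474.2, 50.0, 147.1]
ee_rot: [176.6, 0.1, -78.4]
force: [1.5, 1.0, -2.6]
gripper_width: 10.1
```

```bash
python3 swing.py 2.5 5
```

```text
20.8 [474.2  50.  147.1] [ 1.7661e+02  6.0000e-02 -7.8450e+01] [ 1.47  0.95 -2.64] 10.085520846152034
radius 151.35220708290714 ang -172.47145295510705
[[0.0, -0.1, 2.5], [-6.6, -0.6, -0.0], 4] ,
[[0.0, -0.3, 5.0], [-13.1, -1.5, -0.1], 4] ,
```

Request:
servo_tool(plan=[[[0.8,0,0],[0,0.4,1.4],4],[[0.8,0,0],[0,0.4,1.4],4],[[0.8,0,0],[0,0.4,1.4],4],[[0.6,0,0],[0,0.3,1],4],[[0,0,0],[0,0,0],4],[[0,0,0],[0,0,0],4],[[0,0,0],[0,0,0],4],[[0,0,0],[0,0,0],4],[[0,0,0],[0,0,0],4],[[0,0,0],[0,0,0],4]])

```text
time_s: 22.05
ee_pos: [472.8, 49.4, 141.7]
ee_rot: [179.9, 0.1, -78.4]
force: [2.6, 1.4, -3.6]
gripper_width: 9.7
```

```bash
python3 swing.py
```

```text
22.05 [472.8  49.4 141.7] [ 1.7988e+02  8.0000e-02 -7.8440e+01] [ 2.61  1.41 -3.56] 9.651886981592977
radius 152.74308445045563 ang -172.33438158656833
```

Request:
servo_tool(plan=[[[0,0,0],[0,0,0],10],[[0,0,0],[0,0,0],11],[[0,0,0],[0,0,0],12],[[0,0,0],[0,0,0],14],[[0,0,0],[0,0,0],17],[[0,0,0],[0,0,0],22],[[0,0,0],[0,0,0],28],[[0,0,0],[0,0,0],34],[[0,0,0],[0,0,0],40],[[0,0,0],[0,0,0],40]])

```text
time_s: 23.3
ee_pos: [471.9, 48.9, 142.6]
ee_rot: [179.8, 0.0, -78.5]
force: [0.4, -1.1, -0.1]
gripper_width: 40.1
```

```bash
python3 swing.py; python3 - <<'E'
from plan import *
f=env.grab_frame("wrist");cv2.imwrite("pics/w9.png",f["pixels"][:,:,::-1])
E
```

```text
23.3 [471.9  48.9 142.6] [ 1.798e+02  5.000e-02 -7.848e+01] [ 0.4  -1.07 -0.09] 40.054755002110525
radius 153.69593858614195 ang -172.17682655754217
```

View pics/w9.png

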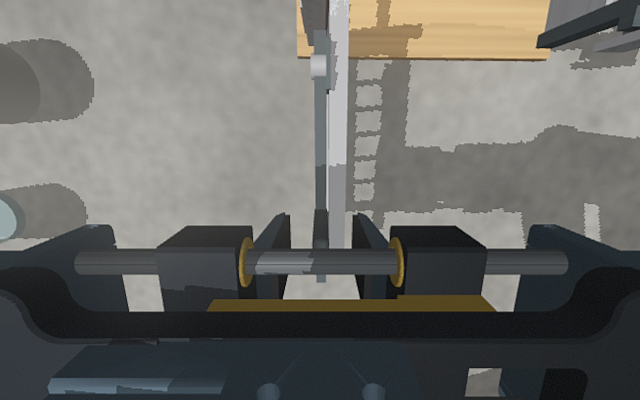

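Request:
servo_tool(plan=[[[0,0,0],[0,0,-8],42],[[0,0,0],[0,0,-12],42],[[0,0,0],[0,0,-18],42],[[0,0,0],[0,0,-25],42],[[0,0,0],[0,0,-25],42],[[0,0,0],[0,0,-25],42],[[0,0,0],[0,0,-20],42],[[0,0,0],[-30,0,0],42],[[0,0,0],[-30,30,0],42],[[0,0,0],[0,0,0],42]])

```text
time_s: 24.6
ee_pos: [431.6, 103.0, 288.9]
ee_rot: [-179.6, 0.0, -78.6]
force: [-0.2, 0.1, -0.2]
gripper_width: 42.0
```

```bash
python3 - <<'E'
from plan import *
s=env.state();print(s["time_s"],s["ee_pos"],s["force"])
for n in("wrist","side","top"):
    f=env.grab_frame(n);cv2.imwrite(f"pics/{n}10.png",f["pixels"][:,:,::-1])
E
```

```text
24.6 [431.55521486 103.00736703 288.90017341] [-0.18117125  0.12245687 -0.16762458]
```

View pics/side10.png

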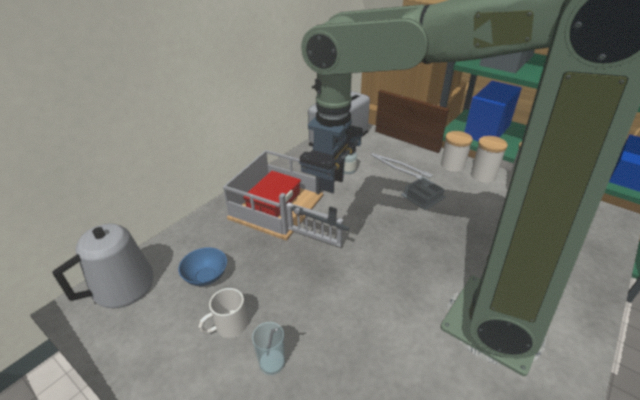

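View pics/wrist10.png

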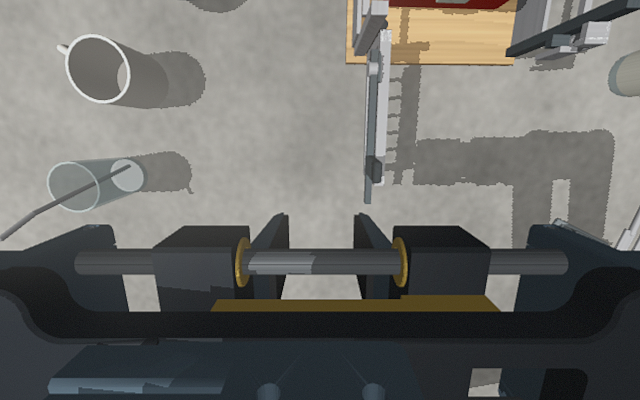

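View pics/top10.png

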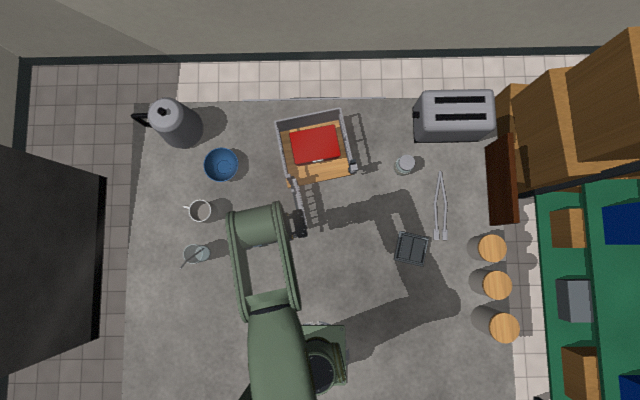

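```bash
python3 -c "
from workcell import env
env.job_done()"
```

```text
the job is handed in; nothing more can be done
```

The gate stands open at about a right angle, and I released it and handed the job in at about 25 s of robot time, with the gripper clear above and touching nothing.

- **Latch height:** A close wrist-camera picture put the keeper's lip about 7.5 mm above the ledge. I gripped the thumb piece and raised it 8 mm, which lifts the bar's end about 11.5 mm, roughly the middle of the slot.
- **Feeling for the slot:** I did not touch the keeper's roof. I drew the gate forward in small steps instead, and the bar came out through the slot without resistance. Measured forces stayed under about 1 N up to 9 mm of travel at the bar's end, and 2.3 N was the reading once it was past the lip.
- **Opening the gate:** I swung it slowly about its hinge, then lowered the bar and let go. The gate angle was about 89.5° from the tool's pose just before I let go. The highest force reading anywhere was about 4.6 N, while lowering the bar.
- **Last checks:** After I drew back, the pictures showed the gate still open, the lunchbox reachable and the other objects looking unmoved. I checked those by eye only and did not re-measure their positions. No check failed. Forces were read only at the end of each move call, so a short peak within a call would not have shown.

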